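# Gather the clock wheels at the pan's spout

## Task

I am about to pour the brass clock wheels from the sorting pan into a jar. With the pan still standing on the table, push its spout gate fully shut and lay the wheel that was left on the table into the pan with the other two; then pick the pan up by its wooden handle and tip it spout-down, about 35 degrees, until all three wheels have slid together into the spout corner behind the shut gate. Finish holding it still like that, a good 10 cm clear of the table with nothing else supporting it, do not put it down or let go, and leave the other things on the table where they are.

Things in the scene. Friction and masses are not known exactly. Their poses are not given: they have to be found in the camera images.
- pan: smooth aluminium sorting pan with wooden handle, 270 mm long, 0.22 kg. Origin under the middle of its floor, z up, x from handle to spout. Inside: a 130 mm square standing on its corner, side corners at y = +-92 mm, spout opening (40 mm wide) at x = 72, back wall at x = -77. Floor top z = 2.5 mm, rim z = 29 mm, walls 3 mm. Sloped 35 degrees, wheels slide down the walls to the spout
- pan_handle (a point): point to hold on the wooden grip: a straight flat bar 72 mm long along the pan's x (from -96 to -168 mm), 14 mm wide, 20 mm tall (z = 11 to 31 mm above the table when the pan stands), at x = -124 mm, y = 0, z = 21 mm of the pan. Best gripped firmly from above, across its 14 mm width
- gate_foot (a point): point on the pan's floor in the middle of the inner side of the spout opening, at x = 72 mm, y = 0, z = 2.5 mm of the pan: the spout corner
- spout_tip (a point): underside of the open spout's outer end (30 mm beyond the gate), at x = 102 mm, y = 0, z = 0 of the pan; the lowest point when the pan is tipped
- spout_gate (a joint): upright sliding steel gate (40 mm wide) in the spout opening, m: 0 = raised 16 mm above the floor (a wheel slips out under it), 0.016 = pushed down, shut. Starts raised (0 to 0.003). It stays where it is put; pushing it down takes about 4 N
- gate_knob (a point): top of the gate's round brass knob (22 mm across), at x = 75.5 mm, y = 0 of the pan, 46 mm above the pan's underside when shut, 62 mm fully raised; push straight down here. The gate runs between two guides 47 mm tall at y = +-20 to 26 mm
- wheel_loose: spoked brass clock wheel lying flat, 36 mm across its teeth, 7 mm thick (hub 9 mm), 30 g; origin at the centre of its underside, z up. Lies on the table, on the robot's right of the pan, clear of it
- wheel_a: spoked brass clock wheel lying flat, 33 mm across its teeth, 7 mm thick (hub 9 mm), 26 g; origin at the centre of its underside, z up. Starts in the pan, in the half towards the handle, on the pan's +y side
- wheel_b: spoked brass clock wheel lying flat, 30 mm across its teeth, 7 mm thick (hub 9 mm), 22 g; origin at the centre of its underside, z up. Starts in the pan, in the half towards the handle, on the pan's -y side
- polish_tin: bystander: round flat tin, 72 mm across, 24 mm high; origin under its centre
- flat_brush: bystander: flat brush with wooden handle, 194 mm long, 12 mm high, lying; origin under its middle
- screwdriver: bystander: small screwdriver with wooden handle, 171 mm long, 20 mm high, lying; origin under its middle
- magnifier: bystander: hand magnifier with brass rim, 166 mm long, 17 mm high, lying; origin under its middle
- weight_big: bystander: brass scale weight, 34 mm across, 52 mm high; origin under its centre
- weight_small: bystander: brass scale weight, 28 mm across, 42 mm high; origin under its centre
- drawer_box: fixed wooden box of drawers with a clock on it, at the back on the robot's left, 0.18 m high; origin under its middle
- pan_grip: the pan's wooden grip with its brass ferrule, fixed to the pan; its origin and axes are those of the pan (the wood itself lies at x = -96 to -168 mm)

How it is judged:
By the outcome, as a careful person would: the job done as asked, in the order asked, and still so for the second after the job is handed in, while the arm keeps its last pose, push and grip.
It also fails if it takes over 61 s, if anything falls off the work surface, if the arm or the gripper's body presses on something with over 40 N, if the wrist force passes 120 N, or if a joint passes its speed limit or range.

## Robot

A 7-joint arm with a two-finger parallel gripper is mounted at the origin on the work surface; the furniture and walls round the work are solid. World frame = base frame: x ahead of the robot, y to its left, z up, the work surface at z = 0. Lengths are in mm, angles in rad, forces in N, time in s.
With the tool pointing down it reaches from about 400 to 900 mm from the base axis. Payload 5.6 kg.
Tool frame: the origin (TCP) lies between the finger pads; the fingertips stand 8 mm ahead of it and the grasp point (between the pads) lies 11 mm behind it; z points along the fingers, y is the line along which they close (so a half turn about z gives the same grasp; the last joint's range is limited). The gripper opens to 92 mm and grips with 3 to 60 N. Pads are 20 mm wide; open, the fingers measure 128 mm over their backs; the gripper's body (75 mm by 189 mm) begins 69 mm behind the grasp point.
Start: joints at [-1.203, 0.468, -0.012, 1.603, 0.006, 1.071, -0.056], TCP at [259.613, 595.911, 222.592] pointing down, gripper open.
Joint ranges: [-2.53, 2.53], [-0.31, 2.02], [-1.57, 1.55], [0.28, 2.44], [-1.29, 4.43], [0.15, 1.84], [-2.92, 2.92]. Speed limits (rad/s): [2.57, 2.57, 3.14, 3.14, 3.14, 3.14, 3.14].

## Interface

Orientations are given as a rotation vector (axis times angle).
In Python, from cell import robot, grip, kinematics, readout, read_camera, camera_info, ticket, spot_in, mark_of gives the robot as it stands. Calls block until the motion is done:
- robot.movep(position, orientation): joint-space move of the TCP to a pose.
- robot.servo_line(position, feed=150, rotation=None): straight line of the TCP; rotation=None keeps the orientation; feed is the mean speed in mm/s.
- robot.goto_joints(angles): joint-space move.
- grip(opening, newtons=None): opening from 0.0 (shut) to 1.0 (fully open); newtons is the grip in N (None keeps the last); returns when the fingers have stopped.
- robot.hold(seconds).
- kinematics.ik(position, orientation): joint angles nearest the present ones, or None.
- readout.observe(): the state.
- read_camera(name): name is "scene" or "top"; returns (picture, depth): 400x640x3 uint8, red, green, blue; 400x640 float32, mm along the optical axis (not along the pixel's ray), 0 where there is no reading.
- camera_info(name): a dict with "camera_matrix" (3x3 intrinsics, pixels), "k1" (the pictures are not rectified: a ray, as slopes to the right and down, at radius r is drawn at 1 + k1 r^2 times it, then the intrinsics apply), "R" (3x3) and "t" (3): a world point X has camera coordinates R X + t. Camera axes: x right, y down, z forward; pixel columns grow to the right and rows downward; lengths in mm; the calibration is good to about 2 mm. A picture is of the moment at which its call begins. camera_info takes no time and is no camera call.
A pose or a line that the arm cannot do raises robot.IKError and nothing moves.
- ticket.job_done(): hands the job in; it is judged then, once.
Trained networks look in the newest picture that a camera, given by its name, has taken for a name from the list of things; names that differ only in an ending like _2 or _b are one class to them, and where a whole thing is asked for, a point or a joint stands for the part that bears it (a point fixed in the world has none). Each returns a list of dicts, best first, with "p" (0 to 1); they miss things now and then, are a little off and sometimes report something else, mostly with a low value. They report only what shows in the picture. A call takes as long as a camera call.
- spot_in(camera, query): "xy" ([column, row] in pixels, amid what is visible of it).
- mark_of(camera, query): "xy" ([column, row] in pixels: a listed point, or the origin of a listed thing).
The state is a dict: "t": time; "joints": joint angles; "joint_velocities": joint speeds; "joint_torque": joint torques, N m; "tcp_pos": TCP position; "tcp_rot": TCP orientation; "contact_force": force on the tool from outside, world axes, zero at the start; "wrist_torque": the same for the moment, N m; "grip_width": opening from 0.0 (shut) to 1.0 (fully open); "grip_force": force on a finger pad.
Only numpy, scipy, OpenCV 4.12 (cv2) and the standard library are available. Lean on these libraries where they do the work, as an engineer would, in place of code of your own. Each camera call takes 0.05 s, during which the arm holds its last target. There are 200 camera calls.

## Working session

There is one attempt and no reset: what is moved stays moved. The work goes in short steps, each a Python script; the robot and the scene stay as the last script left them, time stands still between calls to the robot, and variables do not carry over. Pictures are saved under pics/ and viewed, at most 10 in all, crops included, and the job is handed in when it is done.

```bash
mkdir -p pics; cat > h.py <<'E'
import numpy as np, cv2
from scipy.spatial.transform import Rotation as Ro
from cell import robot, grip, kinematics, readout, read_camera, camera_info, ticket, spot_in, mark_of
def ray(cam,xy):
    c=camera_info(cam);K=np.array(c["camera_matrix"]);R=np.array(c["R"]);t=np.array(c["t"])
    d=np.array([(xy[0]-K[0,2])/K[0,0],(xy[1]-K[1,2])/K[1,1]]);u=d.copy()
    for _ in range(20): u=d/(1+c["k1"]*(u@u))
    return -R.T@t, R.T@np.array([u[0],u[1],1.])
def at_z(cam,xy,z):
    o,r=ray(cam,xy); return o+r*(z-o[2])/r[2]
def proj(cam,X):
    c=camera_info(cam);K=np.array(c["camera_matrix"]);p=np.array(c["R"])@np.array(X,float)+np.array(c["t"])
    u=p[:2]/p[2];u=u*(1+c["k1"]*(u@u));return K[:2,:2]@u+K[:2,2]
def deproj(cam,xy,depth):
    o,r=ray(cam,xy); return o+r*depth[int(round(xy[1])),int(round(xy[0]))]
def snap(cam,name):
    p,d=read_camera(cam);cv2.imwrite(f"pics/{name}.png",p[:,:,::-1]);return p,d
def down(yaw): # tool z down, tool y along direction yaw
    y=np.array([np.cos(yaw),np.sin(yaw),0]);z=np.array([0,0,-1.]);x=np.cross(y,z)
    return Ro.from_matrix(np.c_[x,y,z]).as_rotvec()
E
python3 - <<'E'
from h import *
for cam in("scene","top"):
    p,d=snap(cam,cam+"0")
    o,_=ray(cam,(320,200));print(cam,o.round())
    for q,z in [("pan",0),("pan_handle",21),("gate_foot",2.5),("spout_tip",0),("gate_knob",60),("wheel_loose",0),("wheel_a",2.5),("polish_tin",0),("flat_brush",0),("screwdriver",0),("magnifier",0),("weight_big",0),("weight_small",0),("drawer_box",0)]:
        for m in mark_of(cam,q)[:4 if 'wheel' in q else 1]: print(q,np.round(m["xy"]),round(m["p"],2),at_z(cam,m["xy"],z).round(1))
s=readout.observe();print(s)
E
```

```text
scene [ -488. -1110.   668.]
pan [315. 224.] 0.67 [ 479.9 -122.8    0. ]
pan_handle [350. 228.] 0.69 [ 506.5 -245.5   21. ]
gate_foot [296. 219.] 0.82 [460.6 -56.6   2.5]
spout_tip [285. 212.] 0.75 [473.9  14.9   0. ]
gate_knob [294. 198.] 0.67 [476.2 -28.3  60. ]
wheel_loose [386. 263.] 0.56 [ 452.4 -424.6    0. ]
wheel_a [325. 221.] 0.4 [ 515.8 -132.6    2.5]
polish_tin [380. 234.] 0.78 [ 579.2 -304.6   -0. ]
flat_brush [433. 250.] 0.78 [ 606.3 -470.7    0. ]
screwdriver [435. 282.] 0.74 [ 469.3 -567.7    0. ]
magnifier [435. 282.] 0.91 [ 468.  -567.1    0. ]
weight_big [290. 193.] 0.49 [595.4 122.4   0. ]
weight_small [316. 225.] 0.6 [ 479.7 -128.5   -0. ]
top [ 370. -154. 1323.]
pan [309. 199.] 0.87 [ 476.8 -119.6    0. ]
pan_handle [346. 196.] 0.83 [ 488.8 -235.1   21. ]
gate_foot [284. 202.] 0.72 [465.7 -43.2   2.5]
spout_tip [280. 202.] 0.59 [466.1 -27.8   0. ]
gate_knob [284. 203.] 0.36 [457.3 -46.4  60. ]
wheel_loose [400. 205.] 0.52 [ 466.8 -407.2    0. ]
wheel_a [321. 210.] 0.51 [ 443.2 -158.     2.5]
wheel_a [310. 203.] 0.44 [ 463.5 -124.7    2.5]
polish_tin [362. 166.] 0
[... 339 characters left out ...]
ints': array([-1.20299387,  0.46751082, -0.01160276,  1.60271328,  0.00602749,
        1.0713822 , -0.05631366]), 'joint_velocities': array([-0.00117524,  0.00063953,  0.00217312, -0.00214826,  0.00092925,
        0.00014495,  0.00019203]), 'joint_torque': array([-3.32480849e-04, -5.20407736e+01, -1.25940802e-02, -2.44049191e+01,
       -5.67101478e-02,  1.13190329e-02,  1.35279998e-05]), 'tcp_pos': array([259.62142332, 595.9049384 , 222.57983484]), 'tcp_rot': array([6.40852483e-01, 3.07546820e+00, 1.78577762e-05]), 'contact_force': array([0.3892439 , 0.01775294, 0.10186251]), 'wrist_torque': array([ 0.00335972, -0.06071135, -0.03377898]), 'grip_force': 0.0, 'grip_width': 1.0002685284020278}
```

View pics/top0.png

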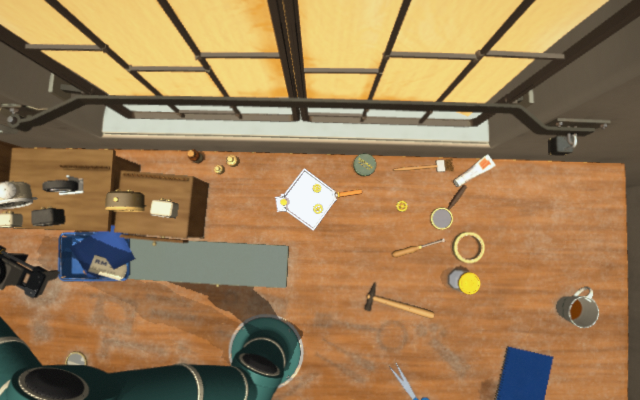

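View pics/scene0.png

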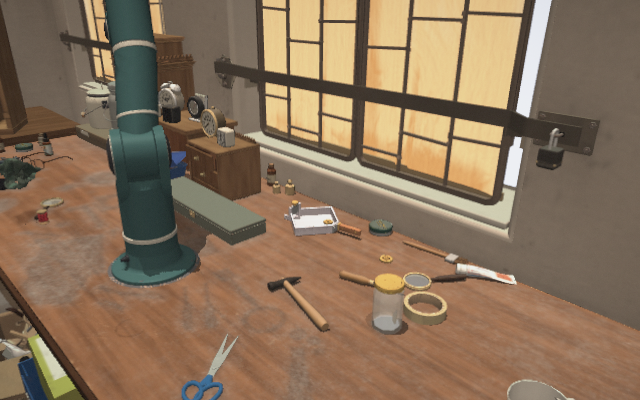

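```bash
python3 - <<'E'
import cv2
a=cv2.imread("pics/top0.png")[155:240,262:412];a=cv2.resize(a,None,fx=5,fy=5,interpolation=cv2.INTER_CUBIC);cv2.imwrite("pics/top0c.png",a)
a=cv2.imread("pics/scene0.png")[185:275,275:400];a=cv2.resize(a,None,fx=6,fy=6,interpolation=cv2.INTER_CUBIC);cv2.imwrite("pics/scene0c.png",a)
E
```

```text
(no output)
```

View pics/top0c.png

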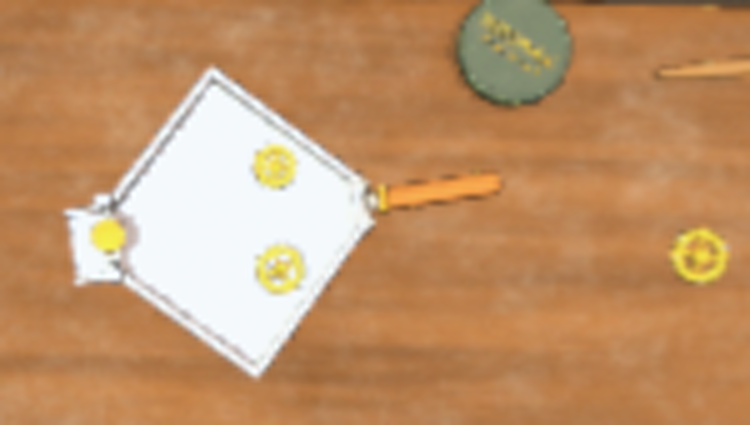

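View pics/scene0c.png

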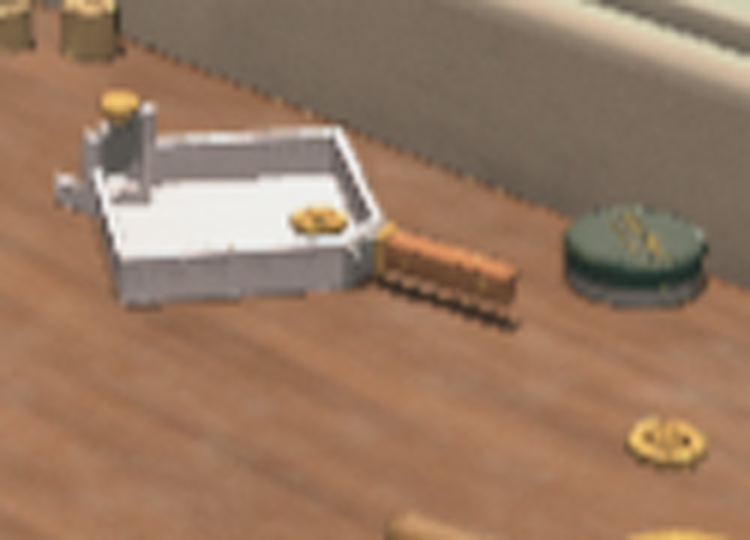

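The top crop shows the pan with its spout to the left and its handle to the right. In crop pixels:
- Rim corners: (211,67) and (258,378)
- Handle tip: (500,183)
- Knob: (108,236)
- wheel_b: (275,166)
- wheel_a: (280,269)
- Loose wheel: (699,256)

The scene crop shows the gate raised.

```bash
python3 - <<'E'
from h import *
from scipy.optimize import least_squares
T=lambda u,v:(262+(u+.5)/5-.5,155+(v+.5)/5-.5)
S=lambda u,v:(275+(u+.5)/6-.5,185+(v+.5)/6-.5)
obs=[("top",T(211,67),(0,-96.2,29)),("top",T(258,378),(0,96.2,29)),("top",T(500,183),(-168,0,31)),("top",T(108,236),(75.5,0,60)),("top",T(384,198),(-92,0,25)),
("scene",S(120,103),(75.5,0,60)),("scene",S(516,282),(-168,0,21)),("scene",S(340,128),(0,-96.2,29)),("scene",S(118,250),(0,96.2,29))]
def W(q,p): c,s=np.cos(q[2]),np.sin(q[2]); return [q[0]+c*p[0]-s*p[1],q[1]+s*p[0]+c*p[1],p[2]]
def f(q,o): return np.concatenate([proj(c,W(q,p))-xy for c,xy,p in o])
for o in (obs,obs[:5],obs[5:]):
    r=least_squares(lambda q:f(q,o),[477,-120,1.65],x_scale=[1,1,.01]);print(r.x.round(3),r.fun.round(1))
for n,xy,z in [("a",T(280,269),9.5),("b",T(275,166),9.5),("loose",T(699,256),7)]: print(n,at_z("top",xy,z).round(1))
print("loose sc",at_z("scene",S(668,441),4).round(1))
# heights near
p,d=read_camera("top")
for x in (150,250,320,400): print([ (int(v),deproj("top",(x,v),d).round()[[0,2]].tolist()) for v in (100,110,125,135,145,152)])
print(deproj("top",(210,262),d).round(),deproj("top",(160,190),d).round(),deproj("top",(200,190),d).round(),deproj("top",(284,268),d).round())
# subpixel wheel / handle by colour
im=p[:,:,:].astype(int); 
m=(im[:,:,0]>170)&(im[:,:,1]>140)&(im[:,:,2]<120)
m[:, :262]=0;m[:155]=0;m[240:]=0;m[:,412:]=0
n,l,st,ce=cv2.connectedComponentsWithStats(cv2.dilate(m.astype(np.uint8),np.ones((2,2))))
print(st[:,4],ce.round(1), at_z)
E
```

```text
[ 475.818 -119.758    1.748] [ 0.2  0.1 -0.  -0.8  0.7 -0.8  0.3 -0.3 -0.5  0.  -0.5 -0.6 -0.8  1.4
 -0.6  0.2  0.1  0.7]
[ 474.739 -119.347    1.746] [ 0.1  0.4 -0.2 -0.4  0.6 -0.4  0.2 -0.  -0.6  0.4]
[ 479.113 -118.263    1.753] [-0.1 -1.  -0.3  0.8 -0.3 -0.2  0.7  0.3]
a [ 447.3 -148.5    9.5]
b [ 512.  -143.6    9.5]
loose [ 462.6 -411.2    7. ]
loose sc [ 468.7 -411.8    4. ]
[(100, [666.0, 386.0]), (110, [716.0, 131.0]), (125, [672.0, 127.0]), (135, [648.0, 104.0]), (145, [638.0, 2.0]), (152, [615.0, 0.0])]
[(100, [665.0, 402.0]), (110, [722.0, 130.0]), (125, [676.0, 133.0]), (135, [649.0, 127.0]), (145, [639.0, 30.0]), (152, [623.0, -1.0])]
[(100, [667.0, 407.0]), (110, [727.0, 129.0]), (125, [681.0, 133.0]), (135, [653.0, 130.0]), (145, [640.0, 51.0]), (152, [639.0, -58.0])]
[(100, [732.0, 224.0]), (110, [733.0, 130.0]), (125, [689.0, 126.0]), (135, [659.0, 128.0]), (145, [639.0, 86.0]), (152, [639.0, -21.0])]
[273. 174.  44.] [476. 287. 181.] [488. 202.  88.] [263. -52.  48.]
[254427      6     21      8     27      4      8     20     60      4
     10      4      4    100
[... 518 characters left out ...]
78.9]
 [278.  175. ]
 [298.5 174.5]
 [388.  175.5]
 [294.5 179.5]
 [396.5 190. ]
 [324.5 182.5]
 [353.4 184.3]
 [316.6 188.5]
 [328.5 185.5]
 [346.5 185.5]
 [332.5 188.5]
 [353.8 192.9]
 [280.  192.3]
 [285.5 191.5]
 [379.8 192.3]
 [275.  197. ]
 [354.  198. ]
 [284.  202.1]
 [346.7 200.9]
 [402.9 205.7]
 [355.5 202.5]
 [360.2 202.7]
 [377.9 204.6]
 [318.1 209.1]
 [332.5 205.5]
 [276.5 211.5]
 [288.5 213.5]
 [364.4 214.1]
 [368.3 219.8]
 [376.9 219.4]
 [387.5 220.1]
 [395.9 218.9]
 [276.5 220.5]
 [298.5 220.5]
 [336.5 220.5]
 [262.5 223.5]
 [283.  224. ]
 [302.5 223.5]
 [393.5 224.5]
 [387.5 227.5]
 [274.7 234.8]
 [306.9 237.3]
 [293.  237.5]
 [287.5 239.2]] <function at_z at 0x7efc5abf0180>
```

```bash
cat >> h.py <<'E'
PAN=np.array([476.5,-119.3,1.748])
def pw(x,y,z=0,q=PAN): c,s=np.cos(q[2]),np.sin(q[2]); return np.array([q[0]+c*x-s*y,q[1]+s*x+c*y,z])
def best(pos,yaw):
    o=[(k,down(yaw+k)) for k in (0,np.pi)]
    o=[(np.abs(kinematics.ik(pos,r)[6]),i,r) for i,(k,r) in enumerate(o) if kinematics.ik(pos,r) is not None]
    return min(o)[2]
def st(): s=readout.observe();print(round(s["t"],2),s["tcp_pos"].round(1),"F",s["contact_force"].round(1),"g",round(s["grip_width"],3),s["grip_force"]);return s
E
python3 - <<'E'
from h import *
k=pw(75.5,0)
p=readout.observe()["tcp_pos"]
grip(0.0,20)
robot.servo_line([p[0],p[1],430],feed=400)
r=best([k[0],k[1],200],PAN[2]);print(kinematics.ik([k[0],k[1],200],r).round(2))
robot.movep([k[0],k[1],420],r);st()
robot.servo_line([k[0],k[1],90],feed=250);st()
p,d=snap("top","t1")
robot.servo_line([k[0],k[1],74],feed=80);s=st();f0=s["contact_force"][2]
z=74
while z>50:
    z-=1.5;robot.servo_line([k[0],k[1],z],feed=40);s=readout.observe();f=s["contact_force"][2]-f0;print(z,round(s["tcp_pos"][2],1),round(f,1))
    if f>11: break
st()
E
```

```text
[-0.67  0.21  0.8   2.1  -0.19  0.9  -1.16]
5.96 [463.5 -44.  420. ] F [0.6 0.4 0.9] g 0.004 0.0
7.42 [463.9 -45.   90.9] F [-0.6  0.3 -0.8] g 0.009 0.0
7.83 [462.8 -45.   73.7] F [-0.2  0.3  0.7] g 0.006 0.0
72.5 72.6 -0.9
71.0 71.0 -0.4
69.5 69.4 -1.0
68.0 68.0 -0.0
66.5 66.5 0.6
65.0 65.0 0.0
63.5 63.4 0.2
62.0 61.9 0.1
60.5 60.4 0.9
59.0 58.9 0.9
57.5 57.4 -0.0
56.0 55.9 0.9
54.5 54.4 0.6
53.0 53.8 13.5
11.32 [463.4 -45.   53.8] F [-2.5  0.8 14.2] g 0.001 7.032439087741658
```

```bash
python3 - <<'E'
from h import *
k=pw(75.5,0)
robot.servo_line([k[0],k[1],52.5],feed=20);st()
robot.servo_line([k[0],k[1],110],feed=200)
w=np.array([465,-411.]);r=best([w[0],w[1],100],PAN[2])
robot.movep([w[0],w[1]+0,130],r);st()
p,d=snap("scene","s2")
a=cv2.resize(p[185:275,275:400,::-1],None,fx=5,fy=5,interpolation=cv2.INTER_CUBIC)
p,d=snap("top","t2")
b=cv2.resize(p[155:240,262:362,::-1],None,fx=4,fy=4,interpolation=cv2.INTER_CUBIC)
c=np.zeros((800,630,3),np.uint8);c[:450,:625]=a;c[450:790,:400]=b;cv2.imwrite("pics/c2.png",cv2.resize(c,None,fx=.75,fy=.75))
for cam,z in (("scene",46),("top",46)):
  for q in("gate_knob","pan_handle"):
    for m in mark_of(cam,q)[:1]:print(cam,q,m["p"],at_z(cam,m["xy"],z if q=="gate_knob" else 21).round(1))
E
```

```text
11.57 [463.4 -45.   53.7] F [-4.3  0.9 19.7] g 0.004 9.750662776505123
13.38 [ 465.8 -409.1  129.3] F [-0.1  0.3 -1. ] g 0.006 0.0
scene gate_knob 0.64 [468.6 -37.6  46. ]
scene pan_handle 0.97 [ 503.4 -243.5   21. ]
top gate_knob 0.54 [458.7 -38.8  46. ]
top pan_handle 0.92 [ 493.1 -232.2   21. ]
```

View pics/c2.png

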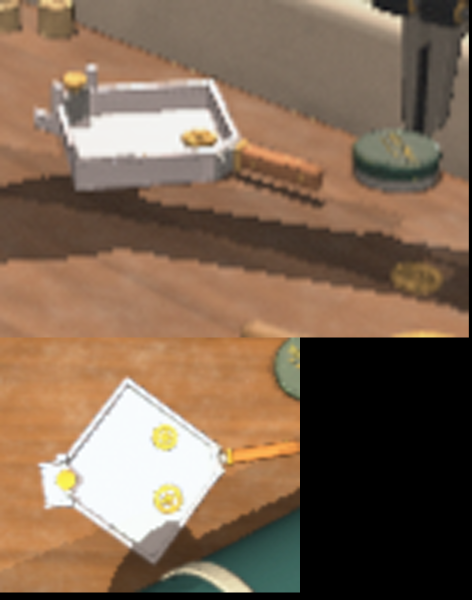

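Pan and wheels are undisturbed. The gate knob is now level with the guide tops, so the gate is shut. Next is the loose wheel.

```bash
python3 - <<'E'
from h import *
w=np.array([465,-411.])
grip(0.7)
robot.servo_line([*w,30],feed=250);robot.servo_line([*w,10.5],feed=80);st()
grip(0.0,15);s=st();print("width mm",s["grip_width"]*92)
robot.servo_line([*w,100],feed=200);st()
d=pw(20,1)
robot.movep([d[0],d[1],100],best([d[0],d[1],100],PAN[2]));s=st();print("width mm",s["grip_width"]*92)
p,_=snap("scene","s3");cv2.imwrite("pics/s3c.png",cv2.resize(p[150:260,250:400,::-1],None,fx=4,fy=4,interpolation=cv2.INTER_CUBIC))
E
```

```text
15.65 [ 465.  -410.9   10.4] F [-1.   0.2 -0.6] g 0.7 0.0
16.21 [ 465.1 -411.1   10.7] F [ 0.  -0.1 -0.3] g 0.378 15.000170767307281
width mm 34.76625841165518
16.81 [ 464.8 -410.3   99.4] F [-0.6  0.3 -0.3] g 0.379 14.999991059303284
18.0 [ 472.2 -101.1   99.9] F [-0.2  0.1  0. ] g 0.382 14.999873042106628
width mm 35.143607044722486
```

View pics/s3c.png

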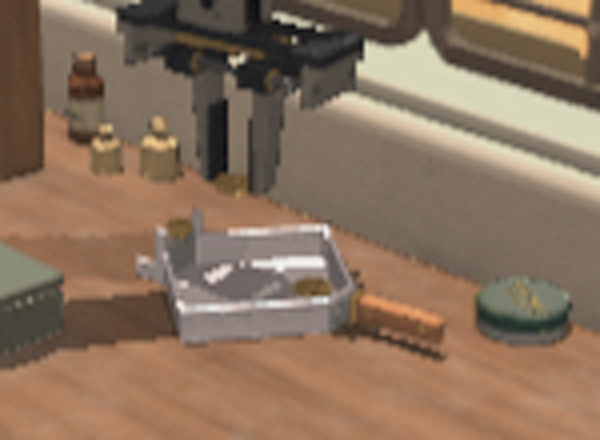

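The wheel is held between the fingertips, over the pan.

```bash
python3 - <<'E'
from h import *
d=pw(20,1)
robot.servo_line([d[0],d[1],40],feed=200);robot.servo_line([d[0],d[1],14.5],feed=60);st()
grip(0.48);st()
robot.servo_line([d[0],d[1],110],feed=150)
h=pw(-118,0);r=best([h[0],h[1],110],PAN[2]+np.pi/2)
robot.movep([h[0],h[1]-60,170],r);grip(0.6);st()
p,d=snap("top","t4")
print([(m["p"],at_z("top",m["xy"],21).round(1)) for m in mark_of("top","pan_handle")[:1]])
cv2.imwrite("pics/t4c.png",cv2.resize(p[155:240,262:412,::-1],None,fx=5,fy=5,interpolation=cv2.INTER_CUBIC))
for n in(0,1):
  R=Ro.from_rotvec(r).as_matrix();ax=np.array([-np.sin(PAN[2]),np.cos(PAN[2]),0])
  rt=(Ro.from_rotvec(ax*np.radians(35))*Ro.from_rotvec(r)).as_rotvec()
  q=kinematics.ik([h[0],h[1]-40*n,330],rt);print(q)
E
```

```text
19.07 [471.9 -99.9  14.3] F [ 0.4  0.5 -0.4] g 0.384 14.99995306134224
19.42 [472.2 -99.7  14.7] F [ 0.3  0.6 -0. ] g 0.478 0.0
22.05 [ 497.4 -295.1  170. ] F [-0.6  0.3  0.6] g 0.601 0.0
[(0.74, array([ 492.6, -235.7,   21. ]))]
[-0.45709045  0.09131313  0.54025124  2.00431431  0.65998363  0.99872235
 -0.09513818]
[-0.41036222  0.10547276  0.58704711  1.99346222  0.64998216  0.94321736
 -0.01476909]
```

View pics/t4c.png

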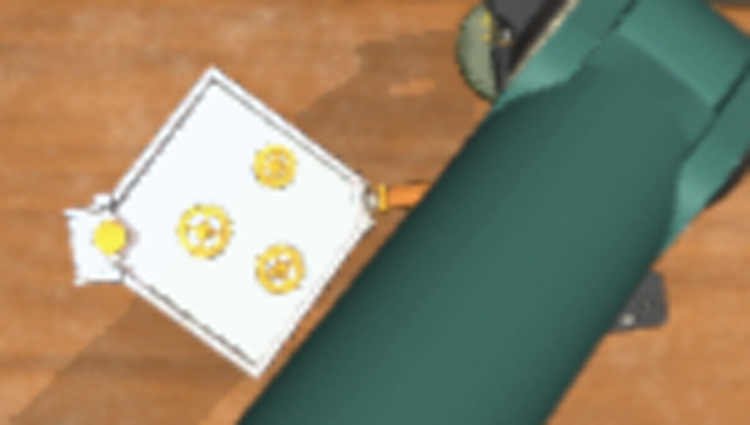

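All three wheels are in the pan at crop pixels (205,231), (275,166) and (280,269). The pan has not moved. Next I grip the handle and lift.

```bash
python3 - <<'E'
from h import *
h=pw(-118,0)
robot.servo_line([h[0],h[1],60],feed=250);robot.servo_line([h[0],h[1],11],feed=80);st()
grip(0.0,58);s=st();print("w",s["grip_width"]*92)
robot.servo_line([h[0],h[1],60],feed=60);st()
robot.servo_line([h[0],h[1],320],feed=150);st()
r=readout.observe()["tcp_rot"];ax=np.array([-np.sin(PAN[2]),np.cos(PAN[2]),0])
for i,a in enumerate((12,24,35)):
    robot.servo_line([h[0],h[1]-1*(i+1),320],feed=1.,rotation=(Ro.from_rotvec(ax*np.radians(a))*Ro.from_rotvec(r)).as_rotvec())
    s=st()
p,d=snap("scene","s5");a=cv2.resize(p[90:260,230:400,::-1],(600,600),interpolation=cv2.INTER_CUBIC)
cv2.imwrite("pics/s5c.png",a)
p,d=snap("top","t5")
for cam in("scene","top"): print(cam,[(q,m["p"],np.round(m["xy"],1)) for q in("gate_foot","spout_tip","gate_knob","wheel_a") for m in mark_of(cam,q)[:3]])
E
```

```text
23.56 [ 497.3 -235.6   10.9] F [ 0.6  0.6 -0.7] g 0.598 0.0
24.26 [ 497.4 -235.4   11.1] F [-0.8 -0.   1. ] g 0.146 58.000250458717346
w 13.410003760752794
25.23 [ 497.1 -235.3   59.8] F [-0.2  0.5 -1.9] g 0.147 57.99879848957062
27.11 [ 496.9 -235.3  319.2] F [-0.2  0.  -1.9] g 0.146 57.99874305725098
27.59 [ 497.2 -236.1  319.8] F [-0.3  0.6 -3.3] g 0.147 57.99862861633301
28.07 [ 497.2 -238.2  320.1] F [ 0.6 -0.8 -2.2] g 0.146 57.998544573783875
28.56 [ 497.3 -239.4  320.3] F [-0.3 -1.8 -2.8] g 0.145 57.99879312515259
scene [('gate_foot', 0.95, array([303.9, 161.4])), ('spout_tip', 0.93, array([296.9, 162.2]))]
top [('gate_foot', 0.85, array([295.5, 194.3])), ('spout_tip', 0.68, array([291.4, 196.6])), ('wheel_a', 0.65, array([309. , 204.6])), ('wheel_a', 0.23, array([295.2, 195.7]))]
```

View pics/s5c.png

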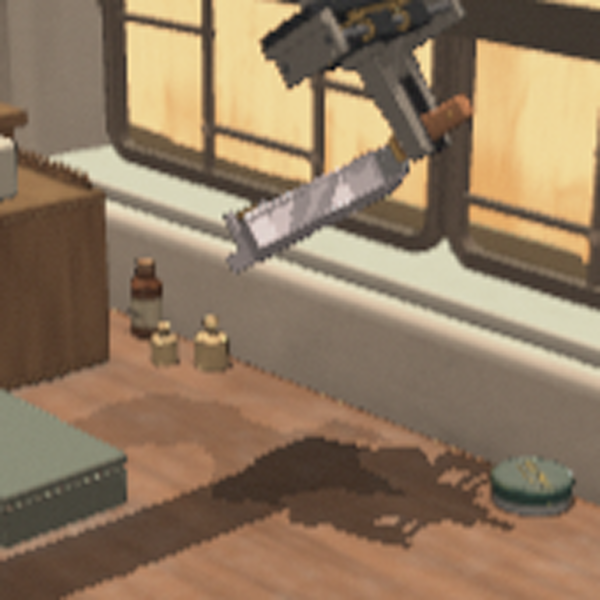

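View pics/t5.png

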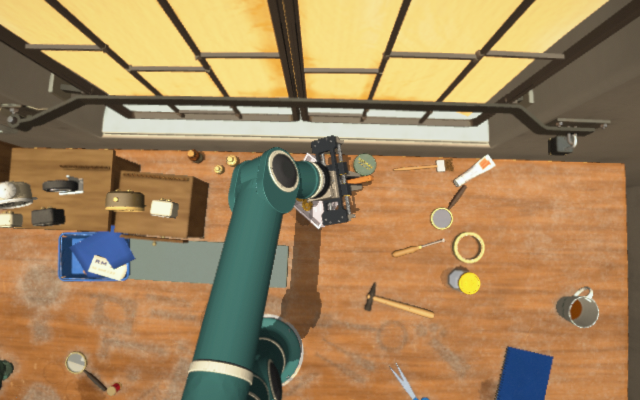

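The pan is off the table and tilted with its gate shut, but neither camera sees inside it. I'll turn it so its inside faces the scene camera and check the wheels and the tilt by depth.

```bash
cat >> h.py <<'E'
def tilt(yaw,a=35):
    ax=np.array([-np.sin(yaw),np.cos(yaw),0]);return [(Ro.from_rotvec(ax*np.radians(a))*Ro.from_rotvec(down(yaw+k))).as_rotvec() for k in (np.pi/2,-np.pi/2)]
E
python3 - <<'E'
from h import *
s=readout.observe();print(s["joints"].round(2),s["tcp_rot"].round(3),[t.round(3) for t in tilt(PAN[2])])
for pos in ([500,-240,330],[560,-240,330],[560,-350,330],[600,-120,330]):
  for dg in (130,160,180,200,225):
    o=[]
    for r in tilt(np.radians(dg)):
        q=kinematics.ik(pos,r);o.append(None if q is None else (q.round(2).tolist(),round(np.abs(q-s["joints"]).max(),2)))
    print(pos,dg,o)
E
```

```text
[-0.28  0.11  0.36  2.01  0.68  0.99 -0.12] [ 1.685  2.012 -0.532] [array([ 2.052, -1.717,  0.647]), array([ 1.683,  2.012, -0.531])]
[500, -240, 330] 130 [([-0.27, -0.07, 0.42, 2.14, 0.68, 0.69, -2.74], np.float64(2.62)), ([-0.23, -0.06, 0.39, 2.14, 0.68, 0.68, 0.41], np.float64(0.53))]
[500, -240, 330] 160 [([-0.1, -0.12, 0.47, 2.19, 0.08, 0.45, -1.59], np.float64(1.47)), ([-0.45, -0.19, 0.79, 2.2, 0.27, 0.47, 1.38], np.float64(1.5))]
[500, -240, 330] 180 [([-0.05, -0.08, 0.6, 2.15, -0.49, 0.58, -0.66], np.float64(1.17)), ([-0.6, -0.21, 1.08, 2.16, -0.21, 0.54, 2.24], np.float64(2.36))]
[500, -240, 330] 200 [([0.1, 0.04, 0.6, 2.05, -0.74, 0.87, -0.09], np.float64(1.42)), ([1.78, 0.27, -1.25, 1.97, -0.34, 0.74, 2.73], np.float64(2.84))]
[500, -240, 330] 225 [([0.19, 0.21, 0.62, 1.89, -0.79, 1.22, 0.36], np.float64(1.47)), ([-0.31, 0.46, 1.37, 1.91, -1.04, 1.49, -2.56], np.float64(2.44))]
[560, -240, 330] 130 [([-0.38, 0.06, 0.56, 2.04, 0.6, 0.66, -2.68], np.float64(2.56)), ([-0.2, 0.06, 0.37, 2.03, 0.61, 0.67, 0.44], np.float64(0.56))]
[560, -240, 330] 160 [([-0.18, -0.0, 0.54, 2.09
[... 1389 characters left out ...]
], np.float64(2.8)), ([-0.35, 0.12, 0.26, 1.96, 0.66, 0.81, 0.19], np.float64(0.31))]
[600, -120, 330] 160 [([-0.35, 0.01, 0.41, 2.07, 0.34, 0.49, -2.11], np.float64(1.99)), ([-0.33, 0.01, 0.39, 2.07, 0.34, 0.49, 1.03], np.float64(1.15))]
[600, -120, 330] 180 [([-0.23, 0.02, 0.45, 2.07, -0.29, 0.47, -1.14], np.float64(1.02)), ([-0.82, -0.02, 1.05, 2.09, -0.26, 0.47, 2.0], np.float64(2.12))]
[600, -120, 330] 200 [([-0.07, 0.08, 0.43, 2.01, -0.69, 0.69, -0.41], np.float64(1.37)), ([1.4, 0.33, -1.25, 1.93, -0.03, 0.58, 2.19], np.float64(2.31))]
[600, -120, 330] 225 [([0.06, 0.22, 0.44, 1.86, -0.81, 1.04, 0.1], np.float64(1.48)), ([-0.59, 0.49, 1.37, 1.89, -1.13, 1.36, -2.78], np.float64(2.67))]
```

```bash
python3 - <<'E'
from h import *
p0=readout.observe()["tcp_pos"]
for i,dg in enumerate((115,130,145,160)):
    f=(i+1)/4; robot.servo_line(p0+f*(np.array([560,-240,330])-p0),feed=20,rotation=tilt(np.radians(dg))[1]);s=st()
robot.hold(.3)
p,d=snap("scene","s6");np.save("d6.npy",d)
for q in("gate_foot","spout_tip","gate_knob","wheel_a","pan"): print(q,[(round(m["p"],2),np.round(m["xy"],1)) for m in mark_of("scene",q)[:4]])
c=mark_of("scene","pan"); u,v=(int(x) for x in c[0]["xy"]) if c else (330,160)
u0,v0=max(0,u-50),max(0,v-45);print(u0,v0)
cv2.imwrite("pics/s6c.png",cv2.resize(p[v0:v0+80,u0:u0+106,::-1],None,fx=7,fy=7,interpolation=cv2.INTER_CUBIC))
E
```

```text
30.0 [ 513.1 -238.8  322.6] F [ 0.8 -0.7 -2.4] g 0.149 57.99893081188202
30.94 [ 528.7 -239.1  325. ] F [ 0.   0.1 -3.3] g 0.146 57.99891650676727
31.88 [ 544.4 -239.4  327.4] F [-0.2 -0.1 -2.5] g 0.15 57.99894869327545
32.83 [ 560.  -239.7  329.9] F [ 0.5 -0.2 -2.4] g 0.151 57.999043464660645
gate_foot [(0.72, array([317.8, 169.8]))]
spout_tip []
gate_knob [(0.61, array([307.1, 158.6])), (0.45, array([316.1, 157.7]))]
wheel_a [(0.52, array([319.3, 156.5]))]
pan [(0.89, array([336. , 156.1]))]
286 111
```

View pics/s6c.png

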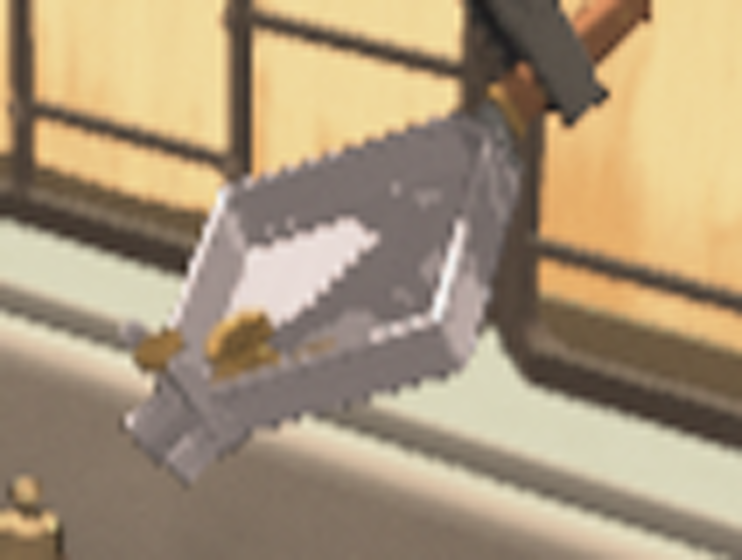

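```bash
python3 - <<'E'
from h import *
d=np.load("d6.npy");C=lambda u,v:(286+(u+.5)/7-.5,111+(v+.5)/7-.5)
poly=np.array([C(260,270),C(360,225),C(400,200),C(450,215),C(415,310),C(300,320)]).astype(np.int32)
m=np.zeros(d.shape,np.uint8);cv2.fillPoly(m,[poly],1)
P=np.array([deproj("scene",(u,v),d) for v,u in zip(*np.nonzero(m))])
for _ in range(3):
    c=P.mean(0);n=np.linalg.svd(P-c)[2][2];n*=np.sign(n[2]);e=(P-c)@n;P=P[np.abs(e)<max(2.0,1.5*e.std())]
print(len(P),e.std(),n.round(3),"tilt",np.degrees(np.arccos(n[2])),"dir",np.degrees(np.arctan2(n[1],n[0])),"z",c.round())
# expected: pan frame from gripper
s=readout.observe();Rp=Ro.from_euler("ZY",[160,35],degrees=True).as_matrix();g=s["tcp_pos"]-11*Ro.from_rotvec(s["tcp_rot"]).as_matrix()[:,2]
for R in (Rp,):
  o=g-R@np.array([-118,0,22])
  X=lambda p:o+R@np.array(p,float)
  print("spout z",X((102,0,0)).round(),"floor off",(c-X((0,0,2.5)))@R[:,2])
  I=lambda p:(((proj("scene",X(p))-[286,111]+.5)*7-.5).round())
  for n_,p in dict(side1=(0,92,29),side2=(0,-92,29),knob=(75.5,0,46),foot=(72,0,2.5),tip=(102,0,0),handle_end=(-168,0,21)).items(): print(n_,I(p))
  for x in(30,40,55):
    for y in(-30,-15,0,15,30): print((x,y),I((x,y,7)),end=" ")
    print()
# brass pixels -> pan coords
im=cv2.imread("pics/s6.png").astype(int);b,gg,r=im[...,0],im[...,1],im[...,2]
mk=(r-b>35)&(d>0);Q=[]
for v in range(150,172):
  for u in range(308,345):
    if mk[v,u]:
      q=R.T@(deproj("scene",(u,v),d)-o)
      if abs(q[2])<60: Q.append((u,v,*q.round().astype(int)))
print(Q)
E
```

```text
257 1.0459119514007744 [-0.55   0.208  0.809] tilt 35.99637752888937 dir 159.3254554333082 z [ 491. -196.  262.]
spout z [ 397. -181.  195.] floor off -1.6098431556925867
side1 [424. 312.]
side2 [220. 188.]
knob [150. 339.]
foot [214. 411.]
tip [161. 464.]
handle_end [640.  -9.]
(30, -30) [256. 314.] (30, -15) [271. 324.] (30, 0) [287. 335.] (30, 15) [304. 346.] (30, 30) [320. 357.] 
(40, -30) [237. 330.] (40, -15) [253. 341.] (40, 0) [269. 351.] (40, 15) [285. 362.] (40, 30) [301. 374.] 
(55, -30) [209. 354.] (55, -15) [225. 365.] (55, 0) [240. 376.] (55, 15) [256. 387.] (55, 30) [272. 399.] 
[(320, 155, np.int64(30), np.int64(-53), np.int64(0)), (321, 155, np.int64(29), np.int64(-48), np.int64(1)), (322, 155, np.int64(29), np.int64(-34), np.int64(6)), (323, 155, np.int64(26), np.int64(-39), np.int64(1)), (317, 156, np.int64(39), np.int64(-52), np.int64(4)), (318, 156, np.int64(36), np.int64(-55), np.int64(0)), (319, 156, np.int64(37), np.int64(-40), np.int64(7)), (320, 156, np.int64(35), np.int64(-32), np.int64(9)), (321, 156, np.int64(33), np.int64(-33), np.int64(6)), (322, 156, n
[... 4762 characters left out ...]
t64(7)), (320, 163, np.int64(51), np.int64(-12), np.int64(3)), (321, 163, np.int64(49), np.int64(-8), np.int64(3)), (322, 163, np.int64(48), np.int64(-3), np.int64(4)), (323, 163, np.int64(46), np.int64(1), np.int64(4)), (316, 164, np.int64(59), np.int64(-28), np.int64(0)), (317, 164, np.int64(58), np.int64(-18), np.int64(4)), (318, 164, np.int64(57), np.int64(-10), np.int64(6)), (319, 164, np.int64(56), np.int64(-2), np.int64(9)), (320, 164, np.int64(55), np.int64(3), np.int64(9)), (316, 165, np.int64(64), np.int64(-7), np.int64(9)), (317, 165, np.int64(62), np.int64(-5), np.int64(8)), (326, 171, np.int64(58), np.int64(35), np.int64(-2)), (327, 171, np.int64(57), np.int64(41), np.int64(0))]
```

The pan tilts 36° with its spout tip about 195 mm above the table. The wheels lie against each other in the spout corner behind the shut gate, with centres near pan (55,0), (44,-25) and (40,25); only the edge of the third shows over the near wall.

```bash
python3 - <<'E'
from h import *
robot.hold(.5);st();print(ticket.job_done())
E
```

```text
33.98 [ 560. -240.  330.] F [-0.8  0.  -1.5] g 0.145 57.99900412559509
the job is handed in; nothing more can be done
None
```

I handed the job in at 34 s: gate shut, and the pan held still by its handle at about 36° spout-down, its tip about 19 cm above the table, with the wheels in the spout corner, though only the edge of the third showed over the near wall.

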